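# Index the moulding shuttle and lift out the hot plug with tongs

## Robot

A 6-joint arm with a two-finger parallel gripper is mounted at the origin on the work surface. World frame = base frame: x ahead of the robot, y to its left, z up, the work surface at z = 0. Lengths are in m, angles in rad, forces in N, time in s.
With the tool pointing down it reaches from about 0.35 to 0.775 m from the base axis. Payload 7.3 kg.
Tool frame: the origin (TCP) lies on the centre line of the jaws, within the pads' length; the fingertips stand 17 mm ahead of it and the grasp point (between the pads) lies 2 mm behind it (robot.tip_extent is the distance from the TCP to the fingertips, in m); z points along the fingers, y is the line along which they close (so a half turn about z gives the same grasp; the last joint's range is limited). The gripper opens to 92 mm and grips with 3 to 60 N. Pads are 19 mm wide; open, the fingers measure 130 mm over their backs; the gripper's body (75 mm by 190 mm) begins 47 mm behind the grasp point.
Start: joints at [1.147, 0.342, 1.524, -0, 1.275, -0.146], TCP at [0.144, 0.505, 0.244] pointing down, gripper open.
Joint ranges: [-2.53, 2.53], [-0.77, 2.02], [0.04, 2.7], [-1, 4.14], [0.28, 2.66], [-3.11, 3.11]. Speed limits (rad/s): [2.57, 2.57, 3.14, 3.14, 3.14, 3.14].

## Interface

Orientations are given as [roll, pitch, yaw] about the fixed x, y, z axes, in that order (R = Rz(yaw) Ry(pitch) Rx(roll)).
In Python, from cell import robot gives the robot as it stands.
- The arm moves only by the tool step_arm, never from a script. Its argument "motion" is a list of rows, each a list of 2 entries, a list of its own where there are three numbers: the shift along the tool's x, y, z in units of 60 mm (1.0 is 60 mm), then the turn about the tool's z in rad. In form: [[[x, y, z], spin], ...]. A call has 1 to 10 rows; each row is the pose to reach, as a shift and turn from the pose commanded when the call began, along the tool's axes at that moment; what a row does not reach only later rows make up. A row lasts 1/8 s, in which the tool goes at most 62.5 mm and 10.7 degrees, less where a joint would pass 70% of its speed; a pose out of reach is approached as far as the arm can. A call with a gripper value outside its range is refused whole. "hand" is the closure in counts, from 0 (fully open) to 255 (shut), set as the call begins (left out, the last holds). The fingers move at their own pace and stop on an object; "squeeze" is the grip in N (left out, the last holds). Time passes only in rows, so rows that repeat a pose let the fingers close. It gives the time, the measured TCP pose, the force, the opening and the grip force at its end, in the units of the state.
- robot.observe(): the state, without advancing time (a new reading comes with each control period).
- robot.read_camera(name): name is "scene" or "side" or "wrist"; returns a dict with "pixels" (480x640x3 uint8, red, green, blue), "intrinsics" (3x3 intrinsics, pixels), "xyz" and "rotation" of the camera in the world; the wrist camera has in their place "T_tool_cam" (4x4, takes a point from camera to tool coordinates, whose origin is the TCP and whose axes are the flange's). Camera axes: x right, y up, looking along -z (the intrinsics and any distortion apply to the point x, -y, -z); pixel columns grow to the right and rows downward; lengths in m; the calibration is good to about 2 mm. A picture is of the moment at which its call begins: read the wrist's pose just before it. There is no depth.
- robot.hand_in(): hands the job in; it is judged then, once.
The state is a dict: "time": time; "qpos": joint angles; "qvel": joint speeds; "joint_efforts": joint torques, N m; "tool_pos": TCP position; "tool_rot": TCP orientation; "contact_force": force on the tool from outside, world axes, zero at the start; "torque": the same for the moment, N m; "opening": finger opening in m; "grip_force": force on a finger pad.
Only numpy, scipy, OpenCV 4.12 (cv2) and the standard library are available. Lean on these libraries where they do the work, as an engineer would, in place of code of your own. Each camera call takes 0.05 s, during which the arm holds its last target. There are 200 camera calls.

## Task

Slide the shuttle plate (it has a black grip lug) until the red spot in the empty pocket sits right under the fixed nozzle tip, and leave it there. Then pick up the tongs, close them on the freshly moulded yellow plug standing in the other pocket (it is hot: only the tongs may touch it) and lift it well clear, at least 8 cm up out of its pocket. Finish while still holding the plug up, at rest, in the tongs, without disturbing the wrench, the sprue or the jar.

Things in the scene. Friction and masses are not known exactly. Their poses are not given: they have to be found in the camera images.
- fixture: Fixed steel bed (160 x 420 x 18 mm, two low rails to 34 mm) carrying the shuttle plate. Behind its far side stands a column with a green arm (column top 200 mm above the bench) that holds the nozzle over the bed; it is fixed too, but not always at the same place along the bed. Origin on the bench under the bed's middle; x points away from the robot across the bed, y along the bed, the way the shuttle slides.
- shuttle (a joint): Shuttle plate (aluminium, 120 x 216 mm, top 38.5 mm above the bench) sliding along the fixture's y axis: value in m, grows towards the fixture's +y (the robot's left), range -0.02 to 0.165; it starts at 0 and must be slid 0.105 to 0.155 to bring the red spot under the nozzle. Sliding friction about 3 N; it stays where it is left.
- shuttle_grip (a point): Point to grip on the shuttle's black lug: upright block 24 mm (fixture x) by 14 mm (fixture y), rising to 80 mm above the bench from a steel tab whose top is 38.5 mm above the bench, on the plate's robot side. The point is on the lug's middle, 64.5 mm above the bench, 15 mm below the lug's top. Its axes are the fixture's.
- mark (a point): Centre of the red spot (12 mm across) on the floor of the shuttle's empty pocket, 39.5 mm above the bench. It moves with the shuttle.
- nozzle_tip (a point): Lowest point of the fixed steel nozzle tip, 98 mm above the bench; the cone and brass barrel above it are up to 28 mm thick.
- plug_center (a point): Middle of the yellow plug's block, 15 mm above its underside. Block 36 (plug x) x 26 (y) x 30 mm high, black for the lowest 8 mm, with a round neck 7 mm high on top; 25-50 g. It stands on the shuttle's top in a pocket with 4 mm high rim and 3 mm play, sides parallel to the fixture's axes within a few degrees, 130 mm from the red spot towards fixture +y.
- tongs_grip (a point): Middle of the tongs (about 200 x 28 mm high, 85 g, lying flat), 14 mm above the underside, near the centre of mass, between two red finger grips (40 mm long, 28 high) to be squeezed along y: 58 mm over them open, 41 on a 26 mm thing. x points from hinge (85 mm behind) to jaws, z up. Arms close alike, sprung open: about 10 N to start, 12 N at 41 mm; any more presses the thing held.
- tongs_jaw (a point): Point between the two black rubber jaw pads, 85 mm ahead of tongs_grip on the tongs' x axis, 14 mm above the underside of the tongs. Pads 26 mm long (x), 22 mm high (3 to 25 mm above the underside); the gap is about 60 mm open and narrows twice as fast as the finger grips do. Axes as tongs_grip.
- wrench: Bystander: steel wrench 170 mm long, lying on the bench. Leave alone.
- sprue: Bystander: white cross-shaped plastic sprue, 70 x 60 mm, 35 mm high. Leave alone.
- jar: Bystander: jar with blue label and white cap, 56 mm across, 85 mm high. Origin at its foot. Leave alone.
Not all that is in view belongs to the job. What is meant by the part that bears tongs_grip is not blue, and is the smaller of those in its own colour.

How it is judged:
On the way, in this order (a step that is already met when the one before it is completed fails the run):
1. the red spot rests within 5 mm of under the nozzle tip, the plug still standing in its pocket and the tongs still on the bench (horizontal distance between mark and nozzle_tip below 0.005 m and velocity of joint shuttle between -0.005 and 0.005 m/s and height (world z) of plug_center below 0.06 m and distance between plug_center and mark below 0.14 m and height (world z) of tongs_grip below 0.025 m), for 0.3 s.
2. the tongs are picked up by the fingers, the plug still down in its pocket (height (world z) of tongs_grip above 0.035 m and contact force between the fingers and tongs above 1 N and height (world z) of plug_center below 0.06 m), for 0.1 s.
At the end, for the whole second after the job is handed in: Plug middle over 118 mm above the bench, within 30 mm of the jaw point, pressed by the tongs (over 0.5 N), slower than 30 mm/s; fingers hold the tongs (over 1 N); plug and tongs clear of the fixture; red spot within 7 mm of under the nozzle tip; finishes holding (height (world z) of plug_center above 0.118 m and contact force between tongs and plug above 0.5 N and distance between plug_center and tongs_jaw below 0.03 m and contact force between the fingers and tongs above 1 N and contact force between fixture and plug below 0.05 N and contact force between fixture and tongs below 0.05 N and linear speed of plug below 0.03 m/s and horizontal distance between mark and nozzle_tip below 0.007 m); the arm keeps its last pose, push and grip.
It fails at once if the robot itself touches the hot plug (contact force between any of the fingers, the arm and plug above 0.3 N).
It fails at once if a bystander is moved more than 30 mm (distance of any of wrench, sprue, jar from where it was at the start of the episode above 0.03 m).
It also fails if it takes over 72 s, if anything falls off the work surface, if the arm or the gripper's body presses on something with over 40 N, if the wrist force passes 120 N, or if a joint passes its speed limit or range.

## Working session

There is one attempt and no reset: what is moved stays moved. The work goes in short steps, Python scripts to look and compute and a tool call to move; the robot and the scene stay as the last step left them, time stands still between calls to the robot, and variables do not carry over. Pictures are saved under pics/ and viewed, at most 10 in all, crops included, and the job is handed in when it is done.

Besides the shell and the picture viewer there is one more tool, called after ">>>" by a JSON object that holds its "fn" and its "kwargs". step_arm: Moves the arm, as the interface text tells. Its arguments: {"type":"object","properties":{"motion":{"type":"array"},"hand":{"type":"number"},"squeeze":{"type":"number"}},"required":["motion"]}

```bash
ls; mkdir -p pics; cat > h.py <<'E'
import numpy as np, cv2
from cell import robot
def snap(name,fn=None):
    s=robot.observe(); c=robot.read_camera(name)
    c['state']=s
    if fn: cv2.imwrite('pics/'+fn,cv2.cvtColor(c['pixels'],cv2.COLOR_RGB2BGR))
    return c
E
python3 - <<'E'
from h import *
for n in ['scene','side','wrist']:
    c=snap(n,n+'0.png'); print(n,{k:(np.round(v,4).tolist() if not isinstance(v,dict) else v) for k,v in c.items() if k not in('pixels','state')})
s=robot.observe(); print(s)
a=cv2.imread('pics/scene0.png');np.savez
E
```

```text
pics
scene {'intrinsics': [[549.1912, 0.0, 323.811], [0.0, 549.1912, 235.3495], [0.0, 0.0, 1.0]], 'xyz': [0.8391, 0.7336, 1.1229], 'rotation': [0.7258, -0.0197, 2.6935]}
side {'intrinsics': [[484.0175, 0.0, 317.4447], [0.0, 484.0175, 240.0468], [0.0, 0.0, 1.0]], 'xyz': [-0.0229, -0.7797, 0.8837], 'rotation': [0.8264, -0.0204, -0.526]}
wrist {'intrinsics': [[334.7693, 0.0, 315.7223], [0.0, 334.7693, 239.2024], [0.0, 0.0, 1.0]], 'T_tool_cam': [[-0.0009, 0.9596, 0.2813, 0.0764], [1.0, 0.0007, 0.0009, -0.0007], [0.0007, 0.2813, -0.9596, -0.1404], [0.0, 0.0, 0.0, 1.0]]}
{'time': 0.15, 'qpos': array([ 1.14699522e+00,  3.42570063e-01,  1.52478047e+00, -2.41257802e-05,
        1.27540533e+00, -1.46016084e-01]), 'qvel': array([-0.00197243, -0.00207153, -0.00194958,  0.00144196,  0.00057455,
       -0.00171962]), 'joint_efforts': array([ 1.74373272e-03, -4.31456816e+01, -2.44358772e+01,  7.19186361e-02,
        5.36225829e-02, -5.70094824e-05]), 'tool_pos': array([0.14384555, 0.5046174 , 0.24320674]), 'tool_rot': array([-3.14043846e+00, -1.46417706e-04,  2.86381459e+00]), 'contact_force': array([-0.10593498, -0.25154859,  0.51805455]), 'torque': array([-0.00306718, -0.00744624, -0.01675591]), 'grip_force': 0.0, 'opening': 0.09183927010462377}
```

View pics/scene0.png

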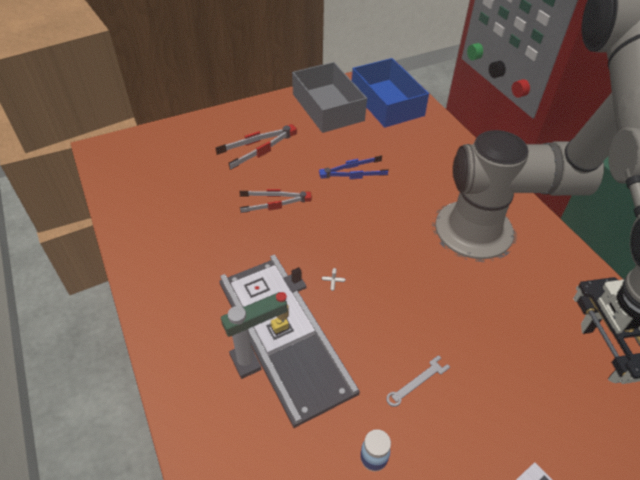

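View pics/side0.png

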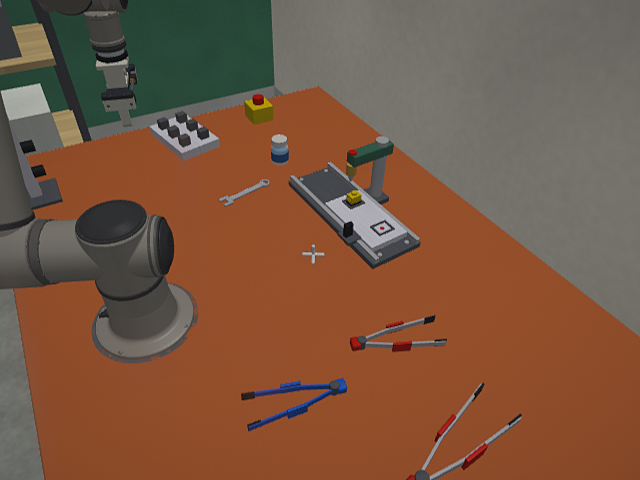

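Scene view: there are three tongs. The blue pair is at (355,169), large red-grip tongs at (260,145) and smaller-looking red-grip tongs at (275,200). In the side view the red ones are at (470,440) and (400,335). The lug is at (296,275) and the red spot at (257,288). I'll enlarge and measure.

```bash
cat >> h.py <<'E'
from scipy.spatial.transform import Rotation as Ro
def pose(c):
    if 'T_tool_cam' in c:
        T=np.eye(4);T[:3,:3]=Ro.from_euler('xyz',c['state']['tool_rot']).as_matrix();T[:3,3]=c['state']['tool_pos']
        T=T@np.array(c['T_tool_cam']);return T[:3,:3],T[:3,3]
    return Ro.from_euler('xyz',c['rotation']).as_matrix(),np.array(c['xyz'])
def ray(c,uv):
    R,p=pose(c);K=np.array(c['intrinsics'])
    d=np.linalg.solve(K,[uv[0],uv[1],1]);return p,R@(d*[1,-1,-1])
def onz(c,uv,z):
    p,d=ray(c,uv);return p+d*(z-p[2])/d[2]
def proj(c,X):
    R,p=pose(c);v=R.T@(np.array(X)-p);v=v*[1,-1,-1];q=np.array(c['intrinsics'])@v;return q[:2]/q[2]
E
python3 - <<'E'
from h import *
a=cv2.imread('pics/scene0.png');b=cv2.imread('pics/side0.png')
def cr(im,x,y,w,h,s):return cv2.resize(im[y:y+h,x:x+w],None,fx=s,fy=s,interpolation=cv2.INTER_CUBIC)
top=np.hstack([cr(a,210,115,110,100,3.6)[:300,:396], cr(b,340,310,100,75,4)[:300,:400]]) 
top=np.hstack([cr(a,210,115,110,100,3)[:300], cr(b,340,300,115,75,4)[:300,:460]])
bot=np.hstack([cr(a,215,250,100,75,4), cr(b,320,130,100,75*1,4)])
W=790
f=lambda i:cv2.copyMakeBorder(i,0,0,0,W+20-i.shape[1],0) if 0 else cv2.copyMakeBorder(i,0,0,0,800-i.shape[1],cv2.BORDER_CONSTANT)
cv2.imwrite('pics/m1.png',np.vstack([f(top),f(bot)]))
c=snap('scene')
for n,uv in dict(big_hinge=(291,131),big_j1=(221,149),big_j2=(234,163),sm_hinge=(308,197),sm_j1=(244,193),sm_j2=(243,209)).items(): print(n,onz(c,uv,.014).round(3))
d=snap('side')
for n,uv in dict(sm_hinge=(357,343),sm_j1=(430,320),sm_j2=(443,342),big_j1=(480,388),big_j2=(516,420),big_h=(421,477)).items(): print(n,onz(d,uv,.014).round(3))
E
```

```text
big_hinge [ 0.294 -0.596  0.014]
big_j1 [ 0.529 -0.602  0.014]
big_j2 [ 0.514 -0.523  0.014]
sm_hinge [ 0.37  -0.296  0.014]
sm_j1 [ 0.532 -0.387  0.014]
sm_j2 [ 0.556 -0.328  0.014]
sm_hinge [ 0.377 -0.297  0.014]
sm_j1 [ 0.556 -0.326  0.014]
sm_j2 [ 0.541 -0.386  0.014]
big_j1 [ 0.532 -0.509  0.014]
big_j2 [ 0.544 -0.593  0.014]
big_h [ 0.319 -0.585  0.014]
```

View pics/m1.png

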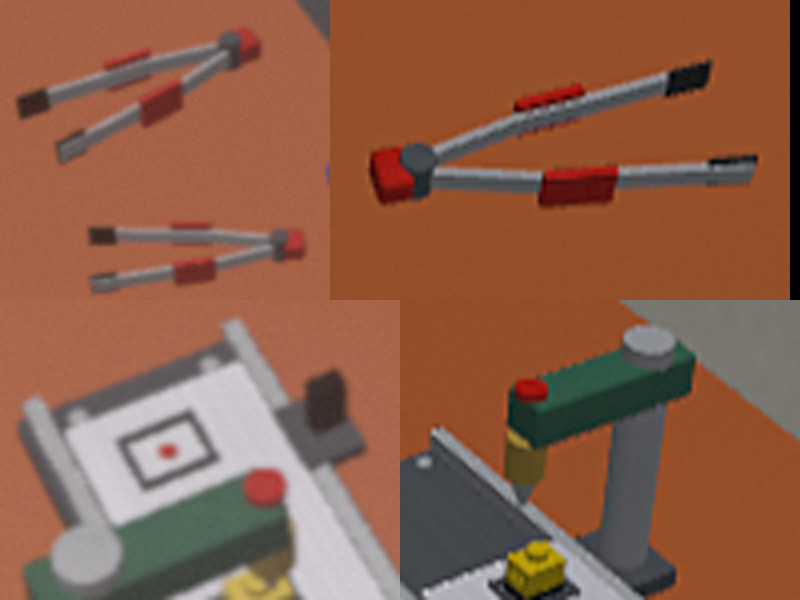

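The target is the smaller red pair: hinge at scene (308,197), jaws at about (243,201), roughly 0.19 m overall against 0.24 m for the other. Now the fixture.

```bash
cat >> h.py <<'E'
def tri(obs):
    A=np.zeros((3,3));b=np.zeros(3)
    for c,uv in obs:
        p,d=ray(c,uv);d/=np.linalg.norm(d);M=np.eye(3)-np.outer(d,d);A+=M;b+=M@p
    return np.linalg.solve(A,b)
E
python3 - <<'E'
from h import *
c=snap('scene');d=snap('side')
print('mark',onz(c,(257,287.8),.0395).round(4),onz(d,(382,228),.0395).round(4))
print('button',tri([(c,(281,296.5)),(d,(352.5,152.5))]).round(4))
n=tri([(c,(281,296.5)),(d,(352.5,152.5))])
print('tip proj expected side',proj(d,[n[0],n[1],.098]), 'tip from side', onz(d,(350,180),.098).round(4))
print('lugtop',onz(c,(296,270),.08).round(4),onz(d,(348,223),.08).round(4))
# bed corners, column top z=.2
print('column',onz(c,(236,313),.2).round(4),onz(d,(383,141),.2).round(4))
def big(im,x,y,w,h,s):return cv2.resize(im[y:y+h,x:x+w],None,fx=s,fy=s,interpolation=cv2.INTER_CUBIC)
A=cv2.cvtColor(c['pixels'],cv2.COLOR_RGB2BGR);B=cv2.cvtColor(d['pixels'],cv2.COLOR_RGB2BGR)
cv2.imwrite('pics/m2.png',np.hstack([big(A,210,250,160,180,2.5),big(B,285,130,140,140,450/140)])[:, :800])
E
```

```text
mark [ 0.6242 -0.0381  0.0395] [ 0.6262 -0.0376  0.0395]
button [0.6177 0.112  0.1922]
tip proj expected side [350.13620894 181.75871823] tip from side [0.6219 0.1192 0.098 ]
lugtop [ 0.5285 -0.0193  0.08  ] [ 0.53   -0.0153  0.08  ]
column [0.7161 0.1165 0.2   ] [0.7144 0.1107 0.2   ]
```

View pics/m2.png

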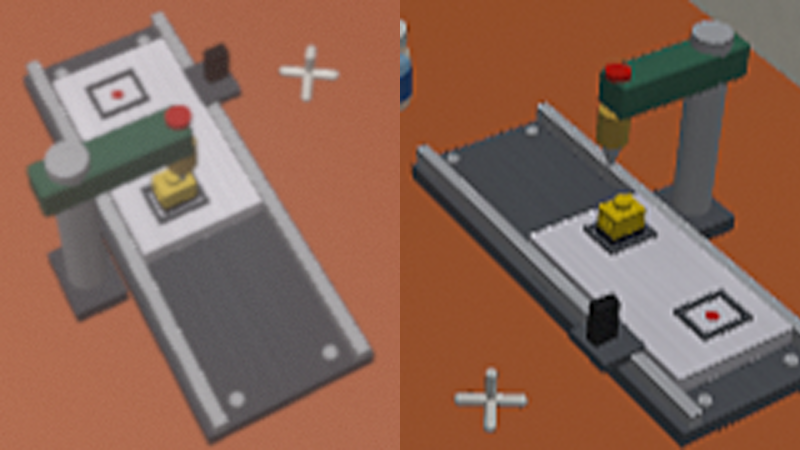

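```bash
python3 - <<'E'
from h import *
c=snap('scene');d=snap('side')
P=lambda x,y:(210+x/2.5,250+y/2.5)
Q=lambda x,y:(285+(x-400)*140/450,130+y*140/450)
for n,k,z in [('near rail',(P(160,15),P(365,352)),.034),('far',(P(35,66),P(218,423)),.034)]:
    a,b=[onz(c,u,z) for u in k]; v=b-a; print(n,a.round(4),b.round(4),np.linalg.norm(v).round(3),np.degrees(np.arctan2(-v[0],v[1])).round(2))
for n,k,z in [('far s',(Q(543,106),Q(799,316)),.034),('near s',(Q(424,148),Q(700,413)),.034)]:
    a,b=[onz(d,u,z) for u in k]; v=a-b; print(n,a.round(4),b.round(4),np.linalg.norm(v).round(3),np.degrees(np.arctan2(-v[0],v[1])).round(2))
print('plugtop neck z.0755', onz(c,P(176,175),.0755).round(4),onz(d,Q(623,201),.0755).round(4))
print('tip',onz(d,Q(614,163),.098).round(4))
print('sprue',onz(c,P(308,72),.02).round(4))
print('lug top corners scene',[onz(c,P(*u),.08).round(4).tolist() for u in [(205,52),(223,46),(228,50),(210,57)]])
print('lug top center side',onz(d,Q(604,300),.08).round(4))
s=robot.observe();print(s['tool_pos'],s['tool_rot'],s['qpos'])
E
```

```text
near rail [ 0.5476 -0.1176  0.034 ] [0.53   0.2978 0.034 ] 0.416 2.42
far [ 0.6845 -0.1088  0.034 ] [0.6679 0.3016 0.034 ] 0.411 2.31
far s [0.6674 0.2998 0.034 ] [ 0.6936 -0.069   0.034 ] 0.37 4.06
near s [0.5324 0.2927 0.034 ] [ 0.5544 -0.1228  0.034 ] 0.416 3.03
plugtop neck z.0755 [0.6159 0.0926 0.0755] [0.6188 0.0894 0.0755]
tip [0.6239 0.1142 0.098 ]
sprue [0.4372 0.0021 0.02  ]
lug top corners scene [[0.5382, -0.0211, 0.08], [0.5195, -0.0205, 0.08], [0.5172, -0.0141, 0.08], [0.5362, -0.0135, 0.08]]
lug top center side [ 0.5303 -0.017   0.08  ]
[0.14392889 0.50487601 0.24367316] [-3.14155392e+00 -1.87280442e-05  2.86384732e+00] [ 1.14703285e+00  3.42077227e-01  1.52417789e+00  1.34775271e-05
  1.27537858e+00 -1.46022060e-01]
```

The fixture yaw is about 0.05 rad, with the lug at (0.529,-0.017), mark at (0.625,-0.038) and nozzle at about (0.62,0.114). I'll move in for a close wrist view.

>>> {"fn": "step_arm", "kwargs": {"motion": [[[-0.8, -0.7, 0], -0.1], [[-1.6, -1.4, 0], -0.2], [[-2.4, -2.1, 0], -0.3], [[-3.2, -2.8, 0], -0.328], [[-4.0, -3.4, 0], -0.328], [[-4.8, -4.1, 0.1], -0.328], [[-5.6, -4.8, 0.2], -0.328], [[-6.4, -5.4, 0.3], -0.328], [[-7.2, -6.1, 0.4], -0.328], [[-7.9, -6.6, 0.5], -0.328]]}}

```text
time: 1.7
tool_pos: [0.4922, -0.0081, 0.2137]
tool_rot: [3.142, 0.001, -3.092]
contact_force: [0.6, 0.4, 0.6]
opening: 0.0921
grip_force: 0.0
```

>>> {"fn": "step_arm", "kwargs": {"motion": [[[0, 0, 0], 0], [[0, 0, 0], 0]]}}

```text
time: 1.95
tool_pos: [0.4906, -0.0056, 0.2135]
tool_rot: [3.141, -0.001, -3.092]
contact_force: [-0.2, 0.8, 0.5]
opening: 0.0915
grip_force: 0.0
```

```bash
python3 - <<'E'
from h import *
c=snap('wrist','w1.png');s=c['state'];print(s['tool_pos'],s['tool_rot'],s['time'],s['contact_force'])
E
```

```text
[ 0.49064331 -0.00563146  0.21348427] [ 3.14095114e+00 -1.03237292e-03 -3.09200943e+00] 1.95 [-0.17040819  0.78868741  0.48148375]
```

View pics/w1.png

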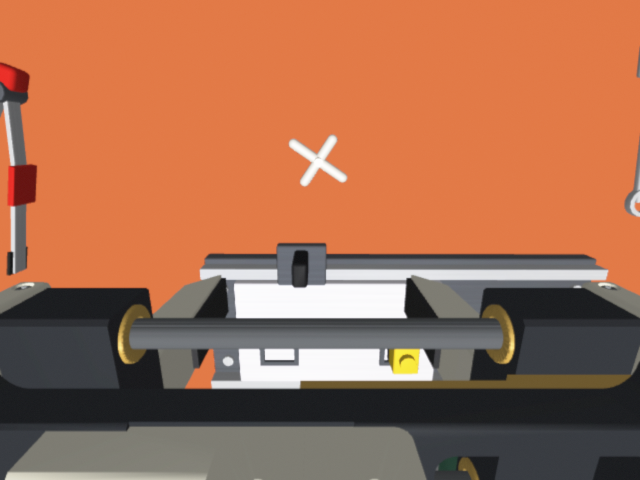

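The wrist view shows the lug at (300,268) on its tab, the near rail spanning (203,256)–(597,256), and the sprue at (319,160), clear of the lug.

```bash
python3 - <<'E'
from h import *
c=snap('wrist')
im=cv2.cvtColor(c['pixels'],cv2.COLOR_RGB2BGR)
g=im.astype(int).sum(2)
print('lug rows/cols black<60:')
m=(g<75).astype(np.uint8);m[:230]=0;m[292:]=0;m[:,:270]=0;m[:,335:]=0
n,l,st,ce=cv2.connectedComponentsWithStats(m);print(st[1:],ce[1:])
# near rail bright/dark edge: fit upper edge of bright rail for columns
E=[]
for u in list(range(215,270,5))+list(range(335,590,5)):
    col=g[240:300,u];E.append((u,240+np.argmax(np.diff(col))))
E=np.array(E);p=np.polyfit(E[:,0],E[:,1],1)
for _ in range(3):
    r=E[:,1]-np.polyval(p,E[:,0]);k=abs(r)<2;p=np.polyfit(E[k,0],E[k,1],1)
a,b=[onz(c,(u,np.polyval(p,u)),.034) for u in(220,580)];v=b-a;print(p,k.sum(),a,b,np.arctan2(-v[0],v[1]))
cv2.imwrite('pics/w1c.png',cv2.resize(im[235:300,250:350],None,fx=8,fy=8,interpolation=cv2.INTER_CUBIC))
for y in range(250,290,4): print(y,g[y,285:318])
E
```

```text
lug rows/cols black<60:
[[293 251  14  15 157]] [[300.04458599 257.85987261]]
[3.66183431e-03 2.67119776e+02] 62 [ 0.54299454 -0.1011518   0.034     ] [0.52610093 0.26674497 0.034     ] 0.04588719174258059
250 [349 346 347 349 348 349 349 347 343 313 254 201 186 185 187 188 188 187
 190 191 230 283 332 346 348 346 346 348 348 349 346 348 349]
254 [343 347 348 346 347 346 348 334 213  90  65  61  58  65  57  59  51  58
  57  57  52  68 152 304 344 346 346 348 345 346 345 346 349]
258 [338 340 340 340 335 338 328 237 122  53  56  52  60  61  58  54  58  61
  58  58  52  63 146 297 335 338 338 339 340 341 337 341 338]
262 [347 347 345 344 345 338 267 143  66  58  59  66  54  60  61  60  60  57
  60  59  48  57 147 308 345 348 349 349 346 347 350 351 349]
266 [344 343 343 342 342 327 199 119 137 149 150 153 158 157 158 162 163 165
 166 137 102  79 145 296 336 339 339 340 341 342 344 342 343]
270 [341 341 340 340 341 326 201 123 152 172 180 183 183 189 189 195 194 193
 182 146 107  77 146 295 335 338 337 337 337 340 341 338 336]
274 [343 341 341 340 340 330 200 125 147 169 179 182 186 191 189 189 187 181
 172 132  99  91 189 308 342 340 342 343 342 341 342 342 342]
278 [345 351 349 348 348 338 210 130 144 172 181 182 186 187 181 183 175 172
 159 133 103 109 244 327 343 348 348 349 349 348 346 347 347]
282 [339 341 340 339 343 330 222 136 144 174 179 182 180 177 167 167 161 162
 147 126 107 125 291 337 338 336 337 337 338 338 337 338 337]
286 [755 754 755 755 754 754 749 571 329 237 214 210 208 200 204 203 199 194
 197 226 377 673 746 753 754 753 754 753 753 753 754 753 753]
```

View pics/w1c.png

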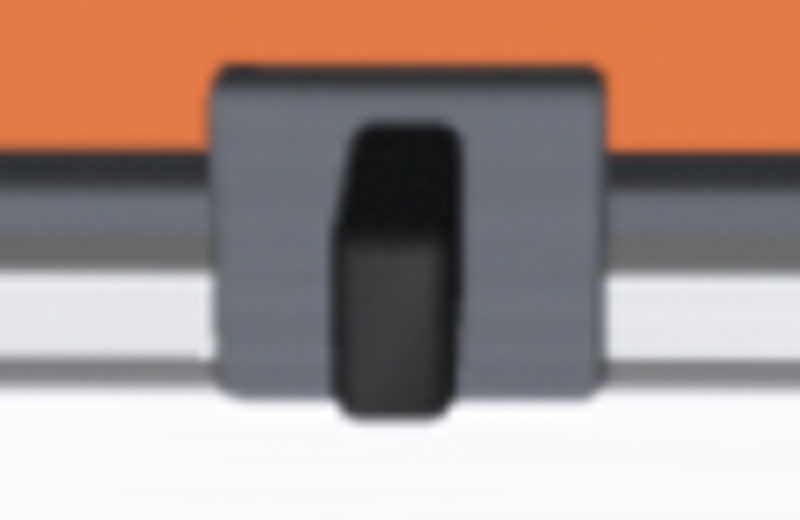

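```bash
python3 - <<'E'
from h import *
c=snap('wrist')
L=onz(c,(299.7,276.2),.08);print('lug',L, [onz(c,u,.08).round(4).tolist() for u in [(293,276),(306.3,276),(300,265),(300,287.3)]])
s=robot.observe();R=Ro.from_euler('xyz',s['tool_rot']).as_matrix()
t=L.copy();t[2]=.0665-.002;print((R.T@(t-s['tool_pos'])/.06).round(3), s['tool_pos'])
# scene estimates along fixture
th=.047;ex=np.array([np.cos(th),np.sin(th)]);ey=np.array([-np.sin(th),np.cos(th)])
for n,p in dict(mark=(.6252,-.0379),nozS=(.6239,.1142),btn=(.6177,.112),plug=(.6173,.091),lug=L[:2]).items():print(n,np.round([ex@p,ey@p],4))
E
```

```text
lug [ 0.52901568 -0.01779906  0.08      ] [[0.5291, -0.0237, 0.08], [0.5285, -0.012, 0.08], [0.5185, -0.0179, 0.08], [0.5397, -0.0171, 0.08]]
[-0.627 -0.251  2.493] [ 0.49061087 -0.00474481  0.21406593]
mark [ 0.6227 -0.0672]
nozS [0.6286 0.0848]
btn [0.6223 0.0829]
plug [0.6209 0.0619]
lug [ 0.5276 -0.0426]
```

>>> {"fn": "step_arm", "kwargs": {"motion": [[[-0.63, -0.23, 0.7], 0], [[-0.63, -0.23, 1.5], 0], [[-0.63, -0.23, 2.1], 0], [[-0.63, -0.23, 2.52], 0], [[-0.63, -0.23, 2.52], 0], [[-0.63, -0.23, 2.52], 0]]}}

```text
time: 2.85
tool_pos: [0.5303, -0.0173, 0.0638]
tool_rot: [-3.141, 0.002, -3.09]
contact_force: [-0.6, -0.1, 0.3]
opening: 0.0919
grip_force: 0.0
```

>>> {"fn": "step_arm", "kwargs": {"motion": [[[0, 0, 0], 0], [[0, 0, 0], 0], [[0, 0, 0], 0], [[0, 0, 0], 0], [[0, 0, 0], 0], [[0, 0, 0], 0], [[0, 0, 0], 0], [[0, 0, 0], 0]], "hand": 255, "squeeze": 20}}

```text
time: 3.85
tool_pos: [0.5296, -0.0178, 0.0625]
tool_rot: [3.141, -0.0, -3.091]
contact_force: [0.6, 0.5, 0.4]
opening: 0.0166
grip_force: 0.0
```

>>> {"fn": "step_arm", "kwargs": {"motion": [[[0, 0, 0], 0], [[0, 0, 0], 0], [[0, 0, 0], 0]]}}

```text
time: 4.22
tool_pos: [0.5296, -0.0179, 0.0625]
tool_rot: [3.142, 0.0, -3.092]
contact_force: [-0.0, -1.5, -0.0]
opening: 0.0135
grip_force: 20.0
```

>>> {"fn": "step_arm", "kwargs": {"motion": [[[0, 0.1, 0], 0], [[0, 0.3, 0], 0], [[0, 0.6, 0], 0], [[0, 0.9, 0], 0], [[0, 1.3, 0], 0], [[0, 1.6, 0], 0], [[0, 1.9, 0], 0], [[0, 2.1, 0], 0], [[0, 2.2, 0], 0], [[0, 2.2, 0], 0]]}}

```text
time: 5.48
tool_pos: [0.5233, 0.1152, 0.0625]
tool_rot: [3.14, 0.001, -3.091]
contact_force: [4.1, 2.7, -5.0]
opening: 0.0138
grip_force: 20.0
```

```bash
python3 - <<'E'
from h import *
c=snap('scene','s2.png');d=snap('side','d2.png')
def cr(f,x,y,w,h,s):return cv2.resize(cv2.imread(f)[y:y+h,x:x+w],None,fx=s,fy=s,interpolation=cv2.INTER_CUBIC)
cv2.imwrite('pics/m3.png',np.hstack([cr('pics/s2.png',225,260,80,120,5),cr('pics/d2.png',320,130,80,120,5)]))
s=robot.observe();print(s['tool_pos'],s['tool_rot'],s['opening'],s['grip_force'])
E
```

```text
[0.5232823  0.11488965 0.06248739] [ 3.14025146e+00  7.95750610e-04 -3.09157001e+00] 0.014048072482178929 19.999978244304657
```

View pics/m3.png

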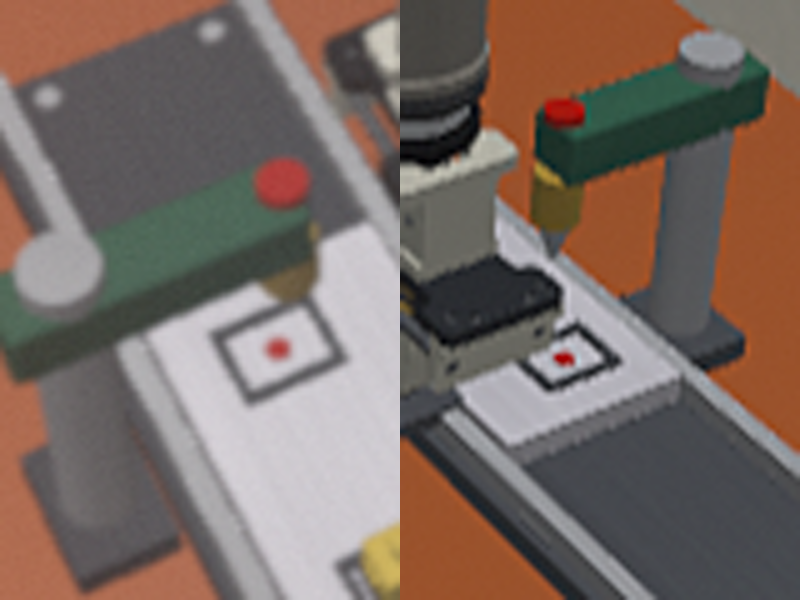

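Scene: red spot at (280.6,329.6). Side: red spot at (352.6,201.6), nozzle tip at about (350.6,182).

```bash
python3 - <<'E'
from h import *
c=snap('scene');d=snap('side')
def red(c,box):
    x0,y0,x1,y1=box;p=c['pixels'].astype(float)[y0:y1,x0:x1];w=np.clip(p[...,0]-1.0*p[...,1]-60 ,0,None)*(p[...,2]<p[...,0]*.8)
    yy,xx=np.mgrid[y0:y1,x0:x1];return np.array([(w*xx).sum(),(w*yy).sum()])/w.sum()
mc=red(c,(276,324,286,335));md=red(d,(347,196,358,207));bc=red(c,(274,290,289,302));bd=red(d,(346,147,359,156))
print(mc,md,bc,bd)
th=.047;E=np.array([[np.cos(th),np.sin(th),0],[-np.sin(th),np.cos(th),0],[0,0,1]])
f=lambda p:(E@p).round(4)
print('mark',f(onz(c,mc,.0395)),f(onz(d,md,.0395)),'tri',f(tri([(c,mc),(d,md)])))
B=tri([(c,bc),(d,bd)]);print('button',f(B),'proj of z.098 below btn',proj(d,[B[0],B[1],.098]),proj(d,[B[0],B[1],.11]))
M=onz(d,md,.0395)
print('tip side',f(onz(d,(350.6,182.2),.098)))
# where would tip be in side if above mark shifted by s
for s in (0,.01,.015,.02,.025,.03):
    X=M+np.array([-np.sin(th),np.cos(th),0])*s;X[2]=.098;X2=X.copy();X2[2]=.13;print(s,proj(d,X),proj(d,X2))
im=cv2.cvtColor(d['pixels'],cv2.COLOR_RGB2BGR)[150:190,335:370];cv2.imwrite('pics/noz.png',cv2.resize(im,None,fx=14,fy=14,interpolation=cv2.INTER_NEAREST))
E
```

```text
[280.1570997  329.11782477] [352.36220472 201.33070866] [280.95362968 295.87719859] [351.90042442 151.20731309]
mark [0.6219 0.0638 0.0395] [0.6236 0.0672 0.0395] tri [0.6222 0.0651 0.0415]
button [0.622  0.0842 0.1957] proj of z.098 below btn [349.77219916 181.55250725] [350.05885025 177.98357194]
tip side [0.6222 0.0805 0.098 ]
0 [353.838594   184.50095653] [354.68407957 174.86304274]
0.01 [351.70615371 182.66066827] [352.51249749 173.03719323]
0.015 [350.64723428 181.74682464] [351.43426366 172.13062252]
0.02 [349.59313767 180.83714307] [350.3610213  171.22824861]
0.025 [348.543831   179.93159521] [349.29273586 170.33004243]
0.03 [347.49928169 179.03015293] [348.22937306 169.43597517]
```

View pics/noz.png

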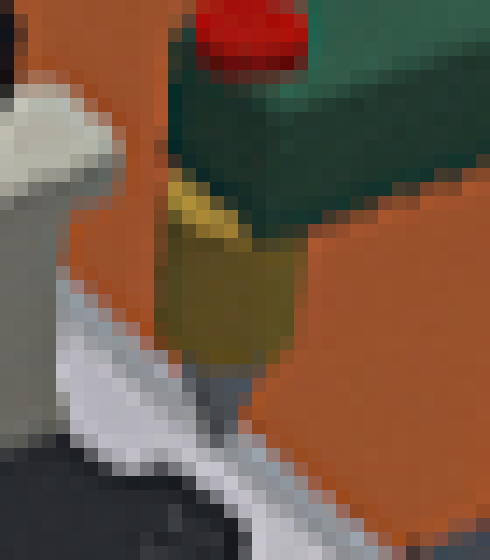

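Tip at side (350.0,181.4), so about 18 mm remain. That makes the total slide about 0.151, inside the range given.

>>> {"fn": "step_arm", "kwargs": {"motion": [[[0, 0.1, 0], 0], [[0, 0.2, 0], 0], [[0, 0.28, 0], 0], [[0, 0.3, 0], 0], [[0, 0.3, 0], 0], [[0, 0.3, 0], 0]]}}

```text
time: 6.42
tool_pos: [0.5225, 0.132, 0.0625]
tool_rot: [3.141, 0.001, -3.092]
contact_force: [5.1, 0.1, -5.0]
opening: 0.014
grip_force: 20.0
```

```bash
python3 - <<'E'
from h import *
d=snap('side');c=snap('scene')
def red(c,box):
    x0,y0,x1,y1=box;p=c['pixels'].astype(float)[y0:y1,x0:x1];w=np.clip(p[...,0]-1.0*p[...,1]-60 ,0,None)*(p[...,2]<p[...,0]*.8)
    print(w.astype(int))
    yy,xx=np.mgrid[y0:y1,x0:x1];return np.array([(w*xx).sum(),(w*yy).sum()])/w.sum()
md=red(d,(344,192,354,204));mc=red(c,(278,332,292,345));print(md,mc)
th=.047;E=np.array([[np.cos(th),np.sin(th),0],[-np.sin(th),np.cos(th),0],[0,0,1]])
for cc,m in((d,md),(c,mc)):
    M=onz(cc,m,.0395);print(E@M)
    M[2]=.098;print('tip would be in side',proj(d,M))
s=robot.observe();print(s['tool_pos'],s['contact_force'],s['time'])
E
```

```text
[[  0   0   0   0   0   0   0   0   0   0]
 [  0   0   0   0   0   0   0   0   0   0]
 [  0   0   0   0   0   0   0   0   0   0]
 [  0   0   0   0   0   0   0   0   0   0]
 [  0   0   0   0   0   0   0   0   0   0]
 [  0   0   0   0   4   0   2   0   0   0]
 [  0   0   0  25  99 101  97   0   0   0]
 [  0   0   0   0   5  37  24   0   0   0]
 [  0   0   0   0   0   0   0   0   0   0]
 [  0   0   0   0   0   0   0   0   0   0]
 [  0   0   0   0   0   0   0   0   0   0]
 [  0   0   0   0   0   0   0   0   0   0]]
[[ 0  0  0  0  0  0  0  0  0  0  0  0  0  0]
 [ 0  0  0  0  0  0  2  0  0  0  0  0  0  0]
 [ 0  0  0  0 17 40 42 14  0  0  0  0  0  0]
 [ 0  0  0  0 30 49 50 24  0  0  0  0  0  0]
 [ 0  0  0  0 12 34 34  8  0  0  0  0  0  0]
 [ 0  0  0  0  0  0  0  0  0  0  0  0  0  0]
 [ 0  0  0  0  0  0  0  0  0  0  0  0  0  0]
 [ 0  0  0  0  0  0  0  0  0  0  0  0  0  0]
 [ 0  0  0  0  0  0  0  0  0  0  0  0  0  0]
 [ 0  0  0  0  0  0  0  0  0  0  0  0  0  0]
 [ 0  0  0  0  0  0  0  0  0  0  0  0  0  0]
 [ 0  0  0  0  0  0  0  0  0  0  0  0  0  0]
 [ 0  0  0  0  0  0  0  0  0  0  0  0  0  0]]
[348.91116751 198.15228426] [283.45224719 334.91853933]
[0.62373216 0.0841969  0.0395    ]
tip would be in side [350.27387599 181.35997195]
[0.62184519 0.08107716 0.0395    ]
tip would be in side [350.37797931 182.13733822]
[0.52250018 0.13201151 0.0625046 ] [ 5.45676425 -0.40403991 -4.63989853] 6.525
```

>>> {"fn": "step_arm", "kwargs": {"motion": [[[0, 0.02, 0], 0], [[0, 0.02, 0], 0], [[0, 0.02, 0], 0]]}}

```text
time: 6.9
tool_pos: [0.5224, 0.133, 0.0625]
tool_rot: [3.142, 0.001, -3.092]
contact_force: [4.9, -2.1, -4.8]
opening: 0.0139
grip_force: 20.0
```

>>> {"fn": "step_arm", "kwargs": {"motion": [[[0, 0, 0], 0], [[0, 0, 0], 0], [[0, 0, 0], 0], [[0, 0, 0], 0], [[0, 0, 0], 0], [[0, 0, 0], 0], [[0, 0, 0], 0], [[0, 0, 0], 0]], "hand": 0}}

```text
time: 7.9
tool_pos: [0.5221, 0.1332, 0.0625]
tool_rot: [3.142, 0.0, -3.091]
contact_force: [0.1, -0.4, 0.2]
opening: 0.0886
grip_force: 0.0
```

>>> {"fn": "step_arm", "kwargs": {"motion": [[[0, 0, -0.5], 0], [[0.1, 0, -1.2], 0], [[0.4, 0, -2.0], 0], [[0.8, -0.3, -2.7], 0], [[0.8, -0.8, -2.7], 0], [[0.8, -1.6, -2.7], 0.05], [[0.8, -2.6, -2.7], 0.1], [[0.8, -3.6, -2.7], 0.2], [[0.8, -4.6, -2.7], 0.3], [[0.8, -5.4, -2.7], 0.36]]}}

```text
time: 9.15
tool_pos: [0.4901, -0.1951, 0.2245]
tool_rot: [-3.142, 0.0, 2.828]
contact_force: [0.1, -0.2, -0.0]
opening: 0.0919
grip_force: 0.0
```

>>> {"fn": "step_arm", "kwargs": {"motion": [[[0, 0, 0], 0], [[0, 0, 0], 0]]}}

```text
time: 9.4
tool_pos: [0.4901, -0.1922, 0.2243]
tool_rot: [3.141, -0.001, 2.832]
contact_force: [-0.4, -0.6, -0.1]
opening: 0.0917
grip_force: 0.0
```

```bash
python3 - <<'E'
from h import *
d=snap('side','d3.png');c=snap('scene','s3.png');w=snap('wrist','w3.png')
s=robot.observe();print(s['tool_pos'],s['tool_rot'],s['time'],s['opening'],s['contact_force'])
def cr(f,x,y,w,h,s):return cv2.resize(cv2.imread(f)[y:y+h,x:x+w],None,fx=s,fy=s,interpolation=cv2.INTER_CUBIC)
a=cr('pics/w3.png',0,0,640,480,.8333)[:400]
b=np.vstack([cr('pics/d3.png',325,165,50,40,5),cr('pics/s3.png',260,300,50,40,5)])
cv2.imwrite('pics/m4.png',np.hstack([a,b]))
E
```

```text
[ 0.49039049 -0.19141637  0.22461688] [ 3.14128224e+00 -1.16734387e-04  2.83383526e+00] 9.55 0.09157989632253395 [-0.00412551 -0.30216524  0.96853207]
```

View pics/m4.png

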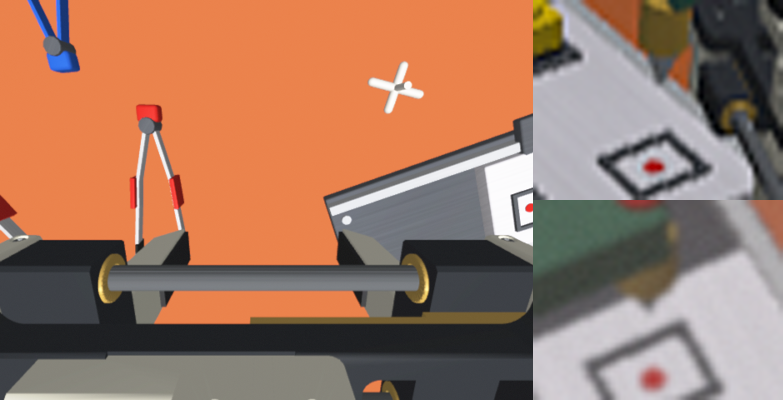

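Wrist: target tongs hinge at (179,150), finger grips at (161,231) and (211,229). Side: spot at (349,198). Scene: tip at (283.4,321.6), spot at (283.8,335.6).

```bash
python3 - <<'E'
from h import *
d=snap('side');c=snap('scene')
th=.047;E=np.array([[np.cos(th),np.sin(th),0],[-np.sin(th),np.cos(th),0],[0,0,1]])
M=tri([(d,(349-.4,198.2-.4)),(c,(283.8-.4,335.6-.4))]);N=tri([(d,(350.0,181.4)),(c,(283.4-.4,321.6-.4))])
print('mark',E@M,'tip',E@N, 'diff',E@(M-N), 'onz diffs',E@(onz(c,(283.4,335.2),.0395)-onz(c,(283,321.2),.098)),E@(onz(d,(348.6,197.8),.0395)-onz(d,(350,181.4),.098)))
w=snap('wrist');p=w['pixels'].astype(int);m=((p[...,0]>120)&(p[...,1]<70)&(p[...,2]<70)).astype(np.uint8)
n,l,st,ce=cv2.connectedComponentsWithStats(m)
for i in range(1,n):
    if st[i,4]>60: print(st[i],ce[i].round(1),onz(w,ce[i],.014).round(4),onz(w,ce[i],.028).round(4))
im=cv2.cvtColor(w['pixels'],cv2.COLOR_RGB2BGR);cv2.imwrite('pics/w3c.png',cv2.resize(im[110:300,130:250],None,fx=3,fy=3,interpolation=cv2.INTER_CUBIC))
s=robot.observe();print(s['tool_pos'],s['tool_rot'])
E
```

```text
mark [0.62243249 0.08333398 0.04189712] tip [0.62175347 0.08313391 0.09924335] diff [ 0.00067902  0.00020007 -0.05734623] onz diffs [ 0.00093748 -0.00079887 -0.0585    ] [ 0.0009539   0.00155568 -0.0585    ]
[164 125  31  21 496] [178.9 134. ] [ 0.3693 -0.2977  0.014 ] [ 0.3712 -0.2926  0.028 ]
[204 209  12  41 135] [209.2 225.8] [ 0.4661 -0.3057  0.014 ] [ 0.4642 -0.3002  0.028 ]
[157 211   7  38 245] [160.  229.4] [ 0.4536 -0.358   0.014 ] [ 0.4522 -0.3505  0.028 ]
[  0 234  20  30  68] [  9.8 252.6] [ 0.4273 -0.5278  0.014 ] [ 0.4269 -0.5135  0.028 ]
[ 0.49052821 -0.19183481  0.22469428] [3.14150711e+00 2.67401113e-04 2.83343256e+00]
```

View pics/w3c.png

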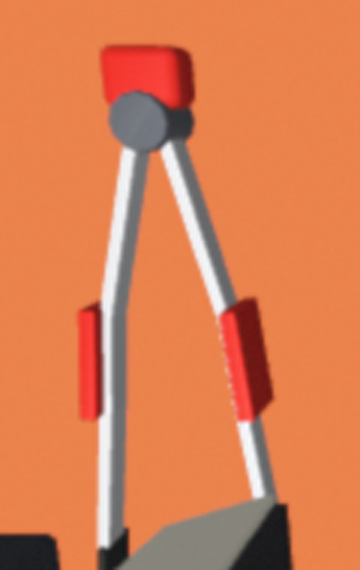

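```bash
python3 - <<'E'
from h import *
w=snap('wrist');P=lambda x,y:(130+x/3-.33,110+y/3-.33)
L=[onz(w,P(80,310),.028),onz(w,P(80,418),.028)]
R=[onz(w,P(257,300),0),onz(w,P(272,398),0)]
for n,a in(('L',L),('R',R)): 
    v=a[1]-a[0];print(n,a[0].round(4),a[1].round(4),np.linalg.norm(v).round(4),np.degrees(np.arctan2(v[1],v[0])).round(1))
l=sum(L)/2;r=sum(R)/2;print('mid',((l+r)/2).round(4),'width',np.linalg.norm((l-r)[:2]))
H=[onz(w,P(139,121),z) for z in(.028,.032)];print('hinge',H)
d=snap('side');c=snap('scene')
for h in H: 
  J=np.array([.5465,-.3565,h[2]]);v=J-h;print(np.linalg.norm(v[:2]),np.arctan2(v[1],v[0]), h+v/np.linalg.norm(v)*.085)
print('proj hinge: ',proj(d,H[0]),proj(c,H[0]))
E
```

```text
L [ 0.4352 -0.3469  0.028 ] [ 0.4706 -0.3637  0.028 ] 0.0392 -25.3
R [ 0.4532 -0.2978  0.    ] [ 0.49   -0.3069  0.    ] 0.0379 -13.9
mid [ 0.4622 -0.3288  0.014 ] width 0.05617989524378735
hinge [array([ 0.38407242, -0.30169509,  0.028     ]), array([ 0.38446879, -0.30012472,  0.032     ])]
0.1714243131180097 -0.3254162712104891 [ 0.46461143 -0.32886987  0.028     ]
0.17155840482769258 -0.33482820821454135 [ 0.46474846 -0.32805631  0.032     ]
proj hinge:  [361.63187778 339.32381839] [302.80282838 193.55937205]
```

The tongs grip is at about (0.463,-0.329) with axis at about -0.338 rad. Measured width is 56–58 mm and hinge to jaw 171 mm, both as specified. I'm descending.

>>> {"fn": "step_arm", "kwargs": {"motion": [[[-0.1, -0.9, 0], 0.03], [[-0.2, -1.8, 0.3], 0.03], [[-0.26, -2.32, 1.0], 0.03], [[-0.26, -2.32, 1.9], 0.03], [[-0.26, -2.32, 2.6], 0.03], [[-0.26, -2.32, 3.1], 0.03], [[-0.26, -2.32, 3.3], 0.03], [[-0.26, -2.32, 3.38], 0.03], [[-0.26, -2.32, 3.38], 0.03], [[-0.26, -2.32, 3.38], 0.03]]}}

```text
time: 11.1
tool_pos: [0.4634, -0.3306, 0.0229]
tool_rot: [-3.141, 0.002, 2.802]
contact_force: [0.5, 0.2, -0.3]
opening: 0.0921
grip_force: 0.0
```

>>> {"fn": "step_arm", "kwargs": {"motion": [[[0, 0, 0], 0], [[0, 0, 0], 0], [[0, 0, 0], 0], [[0, 0, 0], 0], [[0, 0, 0], 0], [[0, 0, 0], 0], [[0, 0, 0], 0], [[0, 0, 0], 0]], "hand": 255, "squeeze": 8}}

```text
time: 12.1
tool_pos: [0.4628, -0.3301, 0.0218]
tool_rot: [3.141, 0.0, 2.802]
contact_force: [0.1, 0.6, 2.1]
opening: 0.0593
grip_force: 8.0
```

>>> {"fn": "step_arm", "kwargs": {"motion": [[[0, 0, -0.1], 0], [[0, 0, -0.4], 0], [[0, 0, -0.9], 0], [[0, 0, -1.5], 0], [[0, 0, -2.1], 0], [[0, 0, -2.6], 0], [[0, 0, -2.9], 0], [[0, 0, -3.0], 0], [[0, 0, -3.0], 0]]}}

```text
time: 13.22
tool_pos: [0.4626, -0.3301, 0.2015]
tool_rot: [3.142, -0.0, 2.802]
contact_force: [0.5, 0.6, -1.5]
opening: 0.0589
grip_force: 8.0
```

```bash
python3 - <<'E'
from h import *
w=snap('wrist','w5.png');d=snap('side');c=snap('scene')
def comps(c,box=None):
    p=c['pixels'].astype(int);m=((p[...,0]>120)&(p[...,1]<75)&(p[...,2]<75)).astype(np.uint8)
    n,l,st,ce=cv2.connectedComponentsWithStats(m)
    for i in range(1,n):
        if st[i,4]>25: print(st[i],ce[i].round(1))
for k in(w,d,c): comps(k);print()
s=w['state'];R=Ro.from_euler('xyz',s['tool_rot']).as_matrix();print(s['tool_pos'],s['tool_rot'],s['opening'],s['grip_force'])
# predicted hinge (red block ~ -97mm) in wrist: tool x +.097 , z +.008
X=s['tool_pos']+R@np.array([.085,0,.0]);print('pred hinge axis top wrist',proj(w,X),proj(d,X),proj(c,X))
X=s['tool_pos']+R@np.array([-.085,0,.008]);print('pred jaw',proj(d,X),proj(c,X))
# plug position by yellow
def yel(c):
    p=c['pixels'].astype(int);m=((p[...,0]>130)&(p[...,1]>100)&(p[...,2]<60)).astype(np.uint8)
    n,l,st,ce=cv2.connectedComponentsWithStats(m)
    for i in range(1,n):
        if st[i,4]>25: print('yel',st[i],ce[i].round(1),onz(c,ce[i],.0635).round(4))
yel(d);yel(c)
E
```

```text
[ 280   57   66   56 2555] [311.6  77.9]
[  0 129  18  25 153] [  6.8 146.2]
[  71  217   61   52 1120] [ 99.9 243.4]
[ 52 245  28  41  67] [ 66.5 265.2]
[ 21 253  27  30 252] [ 33.2 267.8]
[361 255  19  64 467] [370.  285.3]
[252 256  17  63 613] [259.8 287.9]
[ 52 288  10  11  42] [ 56.4 293.9]
[251 350  12   4  36] [256.6 351.1]

[252  94  12   5  47] [257.6  96.1]
[349 149   8   5  34] [352.4 151.2]
[330 227  43  43  43] [351. 248.]
[356 281  12  11  89] [361.5 286. ]
[438 413  18  22 123] [446.4 423.7]
[ 36 423  10  57  60] [ 40.6 451.9]
[466 443  22  19 124] [476.5 452.1]
[405 474  10   6  34] [410.4 477.1]

[517  79  13  12  94] [524.1  84.1]
[289 124   8   8  38] [292.1 127.4]
[305 142   7   7  41] [308.1 145.4]
[277 292  10   9  76] [281.2 296. ]

[ 0.46262089 -0.33007322  0.20146917] [ 3.14151316e+00 -2.17756346e-04  2.80173202e+00] 0.058909562056406656 7.9584385023918
pred hinge axis top wrist [317.80899967 118.30308773] [368.47621954 285.08420782] [302.75848883 145.67584095]
pred jaw [451.9898035  277.03445747] [237.701183   151.60609886]
yel [245  98  28  13 160] [258.3 104.6] [0.6123 0.7024 0.0635]
yel [318 164  13  10  62] [323.3 167.5] [0.6145 0.2502 0.0635]
```

```bash
cat > fit.py <<'E'
from h import *
from scipy.optimize import fsolve
th=.047
def hull(c,xy,zo=0):
    X=[]
    for sx in(-.018,.018):
        for sy in(-.013,.013):
            for z in(.0465,.0685):X.append((sx,sy,z))
    for a in np.arange(0,6.28,.5):X.append((.008*np.cos(a),.008*np.sin(a),.0755))
    R=Ro.from_euler('z',th).as_matrix()
    q=np.array([proj(c,R@np.array(x)+[xy[0],xy[1],zo]) for x in X])
    h=cv2.convexHull(q.astype(np.float32))[:,0];m=cv2.moments(h);return np.array([m['m10'],m['m01']])/m['m00'],m['m00']
def mask(c,guess):
    hsv=cv2.cvtColor(c['pixels'],cv2.COLOR_RGB2HSV);m=((abs(hsv[...,0].astype(int)-27)<7)&(hsv[...,1]>120)&(hsv[...,2]>50)).astype(np.uint8)
    u,v=np.round(guess).astype(int);k=np.zeros_like(m);k[v-20:v+20,u-20:u+20]=1;m*=k
    n,l,st,ce=cv2.connectedComponentsWithStats(m)
    i=1+np.argmax(st[1:,4]);return ce[i],st[i]
if __name__=='__main__':
    for n in('side','scene'):
        c=snap(n);g,a=hull(c,(.611,.2425));ce,st=mask(c,g);print(n,'pred',g.round(1),a,'seen',ce.round(1),st)
        print(fsolve(lambda xy:hull(c,xy)[0]-ce,(.611,.2425)))
        print('jar',proj(c,(.4,.35,0)))
    c=snap('scene');print('jar foot~',onz(c,(376,445),.085),'wrench',onz(c,(395,397),0),onz(c,(440,362),0))
    d=snap('side');print('red block tri',tri([(d,(361.5,286)),(c,(308.1,145.4))]))
E
python3 fit.py
```

```text
side pred [323.5 170.7] 155.58277664915659 seen [323.4 170.2] [317 164  14  14 143]
[0.61215466 0.2446832 ]
jar [245.23578222 187.71406575]
scene pred [310.4 378.8] 296.90138952899724 seen [309.9 377.3] [302 370  18  17 184]
[0.61060929 0.23886905]
jar [418.81098419 394.40846589]
jar foot~ [0.56152658 0.43124825 0.085     ] wrench [0.45026045 0.33303418 0.        ] [0.31383843 0.30361408 0.        ]
red block tri [ 0.36941189 -0.29714199  0.20148541]
```

>>> {"fn": "step_arm", "kwargs": {"motion": [[[0.08, 0.24, 0], 0], [[0.25, 0.71, 0], -0.02], [[0.47, 1.34, 0], -0.05], [[0.72, 2.04, 0], -0.1], [[1.0, 2.83, 0], -0.15], [[1.28, 3.61, 0], -0.2], [[1.56, 4.4, 0], -0.26], [[1.83, 5.19, 0], -0.32], [[2.11, 5.97, 0], -0.36], [[2.3, 6.5, 0], -0.387]]}}

```text
time: 14.82
tool_pos: [0.4616, 0.0863, 0.2019]
tool_rot: [3.141, 0.0, -3.092]
contact_force: [0.8, -0.7, -0.6]
opening: 0.059
grip_force: 8.0
```

>>> {"fn": "step_arm", "kwargs": {"motion": [[[0, 0.4, 0], 0], [[0, 1.0, 0], 0], [[0, 1.7, 0], 0], [[0, 2.2, 0], 0], [[0, 2.5, 0], 0], [[0, 2.58, 0], 0], [[0, 2.58, 0], 0]]}}

```text
time: 15.7
tool_pos: [0.4552, 0.2378, 0.2017]
tool_rot: [-3.141, -0.0, -3.094]
contact_force: [0.2, -0.1, -0.9]
opening: 0.0591
grip_force: 8.0
```

```bash
python3 - <<'E'
from fit import *
s=robot.observe();print(s['tool_pos'],s['tool_rot'],s['opening'],s['grip_force'],s['time'])
R=Ro.from_euler('xyz',s['tool_rot']).as_matrix()
print('shift units',R.T@(np.array([.526,.238,.12])-s['tool_pos'])/.06)
for n in('side','scene'):
    c=snap(n,n+'6.png');g,a=hull(c,(.611,.2425));ce,st=mask(c,g);print(n,g,ce,st,fsolve(lambda xy:hull(c,xy)[0]-ce,(.611,.2425)))
    p=c['pixels'].astype(int);m=((p[...,0]>120)&(p[...,1]<75)&(p[...,2]<75)).astype(np.uint8)
    nn,l,st,ce=cv2.connectedComponentsWithStats(m)
    print([(st[i,4],ce[i].round(1)) for i in range(1,nn) if st[i,4]>25])
    for q in(-.085,.085,.097): print(q,proj(c,s['tool_pos']+R@np.array([q,0,.004])))
E
```

```text
[0.45524946 0.23781958 0.20167897] [-3.14129000e+00 -1.45727980e-04 -3.09431042e+00] 0.05907169676905801 7.958230830263346 15.7
shift units [-1.17819838 -0.05231769  1.36116045]
side [323.48793916 170.69745459] [323.45774648 170.17605634] [317 164  14  14 142] [0.61230869 0.24488318]
[(np.int32(43), array([242. , 152.4])), (np.int32(35), array([352.3, 151.1])), (np.int32(71), array([ 37.6, 157.5])), (np.int32(174), array([  8.2, 168.9])), (np.int32(33), array([  5.9, 240. ])), (np.int32(4416), array([602.2, 450.9])), (np.int32(49), array([ 35.5, 420.1])), (np.int32(122), array([446.5, 423.7])), (np.int32(107), array([468. , 450.6])), (np.int32(1258), array([ 74. , 467.4])), (np.int32(35), array([433.3, 455.8])), (np.int32(35), array([425. , 458.9])), (np.int32(122), array([476.4, 452.1])), (np.int32(34), array([410.4, 477.1]))]
-0.085 [302.84588818 135.33099367]
0.085 [246.83774635 152.80408365]
0.097 [242.64734687 154.11137978]
scene [310.43307711 378.76424769] [309.78804348 377.27173913] [302 370  18  17 184] [0.61080132 0.23882039]
[(np.int32(39), array([292.1, 127.5])), (np.int32(33), array([252. , 133.9])), (np.int32(30), array([262.8, 145.1])), (np.int32(74), array([421.3, 293.3])), (np.int32(76), array([281.1, 296.1]))]
-0.085 [343.32972151 330.71086086]
0.085 [415.12081685 297.52757154]
0.097 [419.92107044 295.3087977 ]
```

>>> {"fn": "step_arm", "kwargs": {"motion": [[[-0.2, -0.05, 0], 0], [[-0.5, -0.05, 0.1], 0], [[-0.9, -0.05, 0.4], 0], [[-1.18, -0.05, 0.8], 0], [[-1.18, -0.05, 1.2], 0], [[-1.18, -0.05, 1.35], 0], [[-1.18, -0.05, 1.35], 0], [[-1.18, -0.05, 1.35], 0]]}}

```text
time: 16.8
tool_pos: [0.5269, 0.2387, 0.1217]
tool_rot: [3.141, 0.002, -3.094]
contact_force: [0.4, 0.6, -0.8]
opening: 0.0593
grip_force: 8.0
```

```bash
python3 - <<'E'
from fit import *
s=robot.observe();print(s['tool_pos'],s['tool_rot'],s['opening'],s['grip_force'],s['time'])
R=Ro.from_euler('xyz',s['tool_rot']).as_matrix()
for n in('side','scene'):
    c=snap(n,n+'7.png');p=c['pixels'].astype(int)
    # dark jaw pads near predicted
    for sy in(-1,1):
        X=s['tool_pos']+R@np.array([-.085,sy*.034,.008]);u,v=proj(c,X);print(n,sy,'pred',u.round(1),v.round(1))
    J=proj(c,s['tool_pos']+R@np.array([-.085,0,.008])).astype(int)
    g=p.sum(2);x0,y0=J-[26,18];q=(g[y0:y0+36,x0:x0+52]<130);
    print(x0,y0);print('\n'.join(''.join('#' if a else '.' for a in r) for r in q))
E
```

```text
[0.52694271 0.23871469 0.12168821] [ 3.14107381e+00  1.82684854e-03 -3.09437898e+00] 0.05925596835934077 7.958181394496933 16.8
side -1 pred 330.9 160.2
side 1 pred 318.0 149.2
298 136
....................................................
....................................................
....................................................
................####................................
.............#####.##...............................
#.........######.#.########.........................
##.....####.##.##....#####.##.......................
###.######..#....#.#...#.#..##......................
..####.#....#.#...#..###.#....#.....................
..####......#..#..##...#....###.....................
.######..##......#.........####.....................
#..##...###...##.....#########......................
...##..#..###.....##.######.........................
...###....###..#########............................
...####.##..##.######...............................
####.#############..................................
###...#########.....................................
##.....#####..
[... 2259 characters left out ...]
...........
....................................................
....................................................
....................................................
....................................................
....................................................
....................................................
....................................................
....................................................
....................................................
....................................................
....................................................
....................................................
....................................................
```

>>> {"fn": "step_arm", "kwargs": {"motion": [[[0, 0, 0.15], 0], [[0, 0, 0.35], 0], [[0, 0, 0.55], 0], [[0, 0, 0.7], 0], [[0, 0, 0.8], 0], [[0, 0, 0.88], 0], [[0, 0, 0.88], 0], [[0, 0, 0.88], 0]]}}

```text
time: 17.9
tool_pos: [0.5265, 0.2386, 0.0682]
tool_rot: [3.141, 0.001, -3.094]
contact_force: [0.7, 0.2, -1.1]
opening: 0.0592
grip_force: 8.0
```

```bash
python3 - <<'E'
from fit import *
s=robot.observe();print(s['tool_pos'],s['tool_rot'],s['contact_force'])
R=Ro.from_euler('xyz',s['tool_rot']).as_matrix()
c=snap('scene','s8.png');g=c['pixels'].astype(int).sum(2)
J=proj(c,s['tool_pos']+R@np.array([-.085,0,.008]));print('jaw pred',J)
for sy in(-1,1): print(sy,proj(c,s['tool_pos']+R@np.array([-.085,sy*.034,-.003])))
hsv=cv2.cvtColor(c['pixels'],cv2.COLOR_RGB2HSV).astype(int)
x0,y0=(J-[24,26]).astype(int);H=hsv[y0:y0+50,x0:x0+50]
def ch(h):
    if h[2]<75: return '#'
    if 20<h[0]<34 and h[1]>110: return 'Y'
    if h[1]>110 and h[0]<16: return 'o'
    if h[2]>150 and h[1]<60:return 'w'
    return '.'
print(x0,y0);print('\n'.join(''.join(ch(h) for h in r) for r in H))
for n in('side','scene'):
    c=snap(n);gg,a=hull(c,(.611,.2425));ce,st=mask(c,gg);print(n,gg,ce,st)
E
```

```text
[0.52646243 0.23863165 0.0682403 ] [ 3.14135145e+00  6.78521188e-04 -3.09440986e+00] [ 0.71333042  0.24592091 -1.12224076]
jaw pred [310.29445616 378.26770707]
-1 [302.91608115 362.78322642]
1 [317.9489271  389.25427468]
286 352
wwwwwwwwwwwwwwwwwwwwwwwwwwwwwwwwwwwwwwwwwwwww.....
wwwwwwwwwwwwwwwwwwwwwwwwwwwwwwwwwwwwwwwwwwwwww....
wwwwwwwwwwwwwwwwwwwwwwwwwwwwwwwwwwwwwwwwwwwwwwww..
wwwwwwwwwwwwwwwwwwwwwwwwwwwwwwwwwwwwwwwwwwwww.....
wwwwwwwwwwwwwwwwwwwwwwwwwwwwwwwwwwwwwwwwww........
wwwwwwwwwwwwwwwwwwwwwwwwwwwwwwwwwwwwwww...........
wwwwwwwwwwwwwwwwwwwwwwwwwwwwwwwwwwww.........w...w
wwwwwwwwwwwwwwwwwwwwwwwwwwwwwwwww.........wwwww.ww
wwwwwwwwwwwwwwwwwwwwwwwwwwwwwww.........wwwwwwwwww
wwwwwwwwwwwwwwwwwwwwwww..www.........wwwwwwwwwwwww
wwwwwwwwwwwwwwwwwwww..............wwwwwwwwwwwwwwww
wwwwwwwwwwwwwwwww....###.......wwwwwwwwwwwwwwwwwww
wwwwwwwwwwwwwww...######....wwwwwwwwwwwwwwwwwwwwww
wwwwwwwwwwwww..#########..wwwwwwwwwwwwwwwwwwwwwwww
wwwwwwwwwwwww.#########.wwwwwwwwwwwwwwwwwwwwwwwwww
wwwwwwwwwwwww.######...wwwwwwwwwwwwwwwwwwwwwwwwwww
wwwwwwwwwwwww.####...wwwwwwwwwwwwwwwwwwwwwwwwwwwww
wwww
[... 1145 characters left out ...]
.........wwwwwwwwwwwww.
wwwwwwwwwwwwwwww..................wwwwwwwwwwwww...
ww.wwwwwwwwwwwwww.......www......wwwwwwwwwwww.....
ww..wwwwwwwwwwwww.....wwwww....wwwwwwwwwwww.......
www.wwwwwwwwwwwwww..wwwwwww...wwwwwwwwwww.........
www..wwwwwwwwwwwwwwwwwwwwwwwwwwwwwwwwww...........
wwww.wwwwwwwwwwwwwwwwwwwwwwwwwwwwwwww.............
wwwww.wwwwwwwwwwwwwwwwwwwwwwwwwwwww...............
wwwwwwwwwwwwwwwwwwwwwwwwwwwwwwwww.................
wwwwww.wwwwwwwwwwwwwwwwwwwwwwww...................
wwwwwwwwwwwwwwwwwwwwwwwwwwwww.....................
side [323.48793916 170.69745459] [328.5        169.22222222] [327 167   4   5  18]
scene [310.43307711 378.76424769] [309.84324324 377.27567568] [302 370  18  17 185]
```

The pads straddle the plug evenly: upper pad at scene (304,365), lower pad at (318,388), plug at (310,377). Closing the tongs now.

>>> {"fn": "step_arm", "kwargs": {"motion": [[[0, 0, 0], 0], [[0, 0, 0], 0], [[0, 0, 0], 0], [[0, 0, 0], 0], [[0, 0, 0], 0], [[0, 0, 0], 0], [[0, 0, 0], 0], [[0, 0, 0], 0]], "squeeze": 15}}

```text
time: 19.05
tool_pos: [0.5263, 0.2386, 0.068]
tool_rot: [3.141, 0.0, -3.094]
contact_force: [0.7, 0.7, 0.4]
opening: 0.0408
grip_force: 14.9
```

>>> {"fn": "step_arm", "kwargs": {"motion": [[[0, 0, 0], 0], [[0, 0, 0], 0], [[0, 0, 0], 0], [[0, 0, 0], 0]], "squeeze": 26}}

```text
time: 19.55
tool_pos: [0.5263, 0.2386, 0.068]
tool_rot: [3.141, 0.0, -3.094]
contact_force: [-0.5, 0.0, 0.3]
opening: 0.0407
grip_force: 25.9
```

```bash
python3 - <<'E'
from fit import *
s=robot.observe();print(s['tool_pos'],s['opening'],s['grip_force'],s['contact_force'])
d=snap('side');c=snap('scene')
p=d['pixels'].astype(int)[190:206,340:358];w=(p[...,0]-p[...,1]>60)*(p[...,0]>100);ys,xs=np.nonzero(w);print('mark side',xs.mean()+340,ys.mean()+190,w.sum())
p=c['pixels'].astype(int)[328:343,276:292];w=np.clip(p[...,0]-p[...,1]-50,0,None);yy,xx=np.mgrid[328:343,276:292];m=np.array([(w*xx).sum(),(w*yy).sum()])/w.sum();print('mark scene',m,onz(c,m,.0395),w.max())
gg,a=hull(c,(.611,.2425));print(gg,mask(c,gg))
E
```

```text
[0.52626971 0.23860809 0.06797506] 0.04065245797815247 25.927387475967407 [-0.4725445   0.00545274  0.33050425]
mark side 348.6666666666667 197.88888888888889 9
mark scene [283.56587473 335.28509719] [0.61748851 0.11119467 0.0395    ] 60
[310.43307711 378.76424769] (array([309.81521739, 376.94565217]), array([302, 369,  18,  17, 184], dtype=int32))
```

>>> {"fn": "step_arm", "kwargs": {"motion": [[[0, 0, -0.05], 0], [[0, 0, -0.15], 0], [[0, 0, -0.3], 0], [[0, 0, -0.55], 0], [[0, 0, -0.8], 0], [[0, 0, -1.1], 0], [[0, 0, -1.4], 0], [[0, 0, -1.6], 0], [[0, 0, -1.7], 0], [[0, 0, -1.7], 0]]}}

```text
time: 20.9
tool_pos: [0.5263, 0.2386, 0.1702]
tool_rot: [3.141, 0.0, -3.094]
contact_force: [0.2, 0.3, -1.5]
opening: 0.0407
grip_force: 25.9
```

>>> {"fn": "step_arm", "kwargs": {"motion": [[[0, 0, 0], 0], [[0, 0, 0], 0], [[0, 0, 0], 0], [[0, 0, 0], 0]]}}

```text
time: 21.4
tool_pos: [0.5262, 0.2385, 0.1698]
tool_rot: [-3.142, -0.0, -3.094]
contact_force: [0.6, 0.1, -0.9]
opening: 0.0408
grip_force: 25.9
```

```bash
python3 - <<'E'
from fit import *
s=robot.observe();print(s['tool_pos'],s['opening'],s['grip_force'],s['contact_force'],s['time'])
d=snap('side');c=snap('scene')
p=d['pixels'].astype(int)[190:206,340:358];w=(p[...,0]-p[...,1]>60)*(p[...,0]>100);ys,xs=np.nonzero(w);print('mark side',xs.mean()+340,ys.mean()+190,w.sum())
p=c['pixels'].astype(int)[328:343,276:292];w=np.clip(p[...,0]-p[...,1]-50,0,None);yy,xx=np.mgrid[328:343,276:292];m=np.array([(w*xx).sum(),(w*yy).sum()])/w.sum();print('mark scene',m,onz(c,m,.0395),w.max())
for k in(c,d):
    gg,a=hull(k,(.611,.2425),.102);print('lifted pred',gg,a,'seen',mask(k,gg))
E
```

```text
[0.52618426 0.23851511 0.16976486] 0.04083223933932773 25.918005108833313 [ 0.58813669  0.06112815 -0.8770418 ] 21.4
mark side 348.5 198.0 8
mark scene [283.56871036 335.28541226] [0.61748301 0.11119814 0.0395    ] 61
lifted pred [310.50948319 354.46913374] 341.5036362814717 seen (array([309.55384615, 352.53846154]), array([302, 345,  18,  17, 195], dtype=int32))
lifted pred [324.511405   140.77058313] 172.66403164621443 seen (array([329.85714286, 139.        ]), array([328, 136,   4,   9,  14], dtype=int32))
```

The plug rose with the tongs, to where a 102 mm lift predicts, and the red spot hasn't moved. I'm handing in.

```bash
python3 -c "
from cell import robot
print(robot.hand_in())"
```

```text
the job is handed in; nothing more can be done
None
```

I handed the job in at about 21 s of the 72 s limit: by camera the red spot is within about 2 mm of under the nozzle tip, and the plug is held at rest in the tongs about 10 cm above its pocket; I never steered near the wrench, sprue or jar but did not re-measure them, and hand-in returned no verdict.

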